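Push a food tin into its clip bay under the rack roof

TASK

Put the short food tin away in the wooden tin rack: push it along the worktop, without lifting or tipping it, in through the rack's open doorway, then sideways under the little roof, past the two spring clips, until it is fully home against the end wall. Leave the jar and the drinking glass standing where they are.

Things in the scene. Friction and masses are not known exactly. Their poses are not given: they have to be found in the camera images.
- tin_mid (a point): Centre of the short round food tin (75 mm diameter, 58 mm high, 0.24 to 0.5 kg, printed wrapper with fruit, bare metal top), half-way up (29 mm above the worktop). It stands upright and loose in front of the rack, left or right of its doorway.
- rack: Pale wood tin rack, fixed, no floor (the tin slides on the worktop). Origin: worktop, middle of the doorway, front plane. x goes in to the back, y to the left seen from the front, z up. In mm: doorway y -47 to 47, open. Rails 30 high, 8 thick: front (x 0 to 8, both sides of the doorway), back (inner face x 92), left side (inner face y 90). Behind the doorway a channel 84 deep leads to the right.
- rack_roof (a point): Middle of the left edge of the bay's roof, half-way through its 8 mm (underside 66, top 74 mm above the worktop). The roof covers the channel's right end: rack y -84 to -142, full depth. The bay ends at the end wall, 66 mm high, inner face at rack y = -133 mm. The rest of the rack is open above. Axes as the rack's.
- rack_clips (a point): Middle of the gap between two steel spring clips, one on each rail, 34 to 46 mm above the worktop. Each is a 24 mm leaf hinged on its rail at rack y = -52 mm, leaning into the channel to a round tip at y = -73.5 mm; 59 mm free between the tips. A tin pushed in -y spreads them (about 5 to 8 N); they close behind its widest part. Axes as the rack's.
- rack_corner (a point): Point in the channel straight behind the doorway, 50 mm behind the front plane, 29 mm up: where the tin's centre is when it is inside and about to be pushed sideways. Axes as the rack's.
- rack_home (a point): Where the tin's centre is when fully home: 95.5 mm to the right (-y) of rack_corner, 29 mm up, under the roof. The home tin's near side sticks out of the roof by about 26 mm. Axes as the rack's.
- clip_front (a joint): Angle (rad) of the spring clip on the front rail: 0 relaxed, leaning into the channel; grows to about 0.35 as a tin spreads it; springs back to about 0.11, resting on the tin, when the tin is home.
- clip_back (a joint): The same for the clip on the back rail.
- jar: Bystander: jar with a screw lid, 65 mm diameter, 100 mm high, standing in front of the rack on the other side of the doorway from the tin. Origin at the centre of its underside.
- glass: Bystander: clear drinking glass, 76 mm diameter, 86 mm high, to the left behind. Origin at the centre of its underside.
Things that resemble listed ones, but are neither listed nor needed, are in the scene too. What is shaped like the part that bears tin_mid but red is not meant.

How it is judged:
By the outcome, as a careful person would: the job done as asked, in the order asked, and still so for the second after the job is handed in, with the robot touching nothing.
It also fails if it takes over 64 s, if anything falls off the work surface, if the arm or the gripper's body presses on something with over 40 N, if the wrist force passes 120 N, or if a joint passes its speed limit or range.

ROBOT

A 6-joint arm with a two-finger parallel gripper is mounted at the origin on a cart in front of the work surface, level with it; the furniture and walls round the work are solid. World frame = base frame: x ahead of the robot, y to its left, z up, the work surface at z = 0. Lengths are in m, angles in degrees, forces in N, time in s.
With the tool pointing down it reaches from about 0.325 to 0.85 m from the base axis. Payload 15.5 kg.
Tool frame: the origin (TCP) lies midway between the tips of the shut fingers; the grasp point (between the pads) lies 19 mm behind it; z points along the fingers, y is the line along which they close (so a half turn about z gives the same grasp; the last joint's range is limited). The gripper opens to 91 mm and grips with 3 to 60 N. Pads are 32 mm wide; open, the fingers measure 118 mm over their backs; the gripper's body (76 mm by 178 mm) begins 60 mm behind the grasp point.
Start: joints at [-73.195, 28.281, 77.091, -0, 74.628, -5.472], TCP at [0.237, -0.578, 0.214] pointing down, gripper open.
Joint ranges: [-166.48, 166.48], [-47.26, 123.95], [12.59, 153.08], [-70.14, 250.14], [6.76, 159.57], [-176.63, 176.63]. Speed limits (degrees/s): [108.29, 108.29, 147.25, 172.46, 172.46, 172.46].

INTERFACE

Orientations are given as a 3x3 rotation matrix whose columns are the frame's x, y, z axes.
In Python, from bench import ctrl gives the robot as it stands. The module is installed in compiled form; this text tells all that it offers. Calls block until the motion is done:
- ctrl.goto(position, orientation): joint-space move of the TCP to a pose.
- ctrl.move_l(position, vel=0.15, ori=None, contact_N=None): straight line of the TCP; ori=None keeps the orientation; vel is the mean speed in m/s. With contact_N (N) it stops when the force on the tool has changed by that much, and returns True; else False.
- ctrl.movej(angles): joint-space move.
- ctrl.command_gripper(opening): opening from 0.0 (shut) to 1.0 (fully open); the grip force is fixed at half the most; returns when the fingers have stopped.
- ctrl.sleep(seconds).
- ctrl.ik(position, orientation): joint angles nearest the present ones, or None.
- ctrl.read_camera(name): name is "scene" or "top"; returns the picture (480x640x3 uint8, blue, green, red); there is no depth.
- ctrl.camera_params(name): a dict with "fx", "fy", "cx", "cy" (pixels), "pose" (4x4, takes a point from camera to world coordinates). Camera axes: x right, y up, looking along -z (the intrinsics and any distortion apply to the point x, -y, -z); pixel columns grow to the right and rows downward; lengths in m; the calibration is good to about 2 mm. A picture is of the moment at which its call begins. camera_params takes no time and is no camera call.
A pose or a line that the arm cannot do raises ctrl.MotionError and nothing moves.
- ctrl.sign_off(): hands the job in; it is judged then, once.
Readings, each from a call of its own:
- ctrl.current_t(): time.
- ctrl.current_q(): joint angles.
- ctrl.current_dq(): joint speeds.
- ctrl.current_effort(): joint torques, N m.
- ctrl.current_tool_pos(): TCP position.
- ctrl.current_eef_rot(): TCP orientation.
- ctrl.current_contact_force(): force on the tool from outside, world axes, zero at the start.
- ctrl.current_wrist_torque(): the same for the moment, N m.
- ctrl.current_grip_width(): opening from 0.0 (shut) to 1.0 (fully open).
- ctrl.current_grasp_force(): force on a finger pad.
Only numpy, scipy, OpenCV 4.12 (cv2) and the standard library are available. Lean on these libraries where they do the work, as an engineer would, in place of code of your own. Each camera call takes 0.05 s, during which the arm holds its last target. There are 200 camera calls.

## Working session

There is one attempt and no reset: what is moved stays moved. The work goes in short steps, each a Python script; the robot and the scene stay as the last script left them, time stands still between calls to the robot, and variables do not carry over. Pictures are saved under pics/ and viewed, at most 10 in all, crops included, and the job is handed in when it is done.

```bash
mkdir -p pics
python3 - <<'E'
from bench import ctrl
import cv2
for n in("scene","top"):
    cv2.imwrite(f"pics/{n}0.png",ctrl.read_camera(n)); p=ctrl.camera_params(n); print(n,p)
E
```

```text
scene {'fx': 477.1061604055359, 'fy': 477.1061604055359, 'cx': 323.14138475594365, 'cy': 235.76722982356205, 'pose': array([[-0.80270852,  0.43774306, -0.40501858,  0.23846463],
       [-0.59625959, -0.60224542,  0.53082478,  0.68273315],
       [-0.01155572,  0.66759378,  0.74443603,  0.69916631],
       [ 0.        ,  0.        ,  0.        ,  1.        ]])}
top {'fx': 465.469651287383, 'fy': 465.469651287383, 'cx': 318.6376556980034, 'cy': 239.9169332275872, 'pose': array([[ 0.02805842,  0.99866181, -0.04344335,  0.54332535],
       [-0.9994958 ,  0.02867495,  0.01363397,  0.22736277],
       [ 0.01486146,  0.04303889,  0.99896286,  0.96258015],
       [ 0.        ,  0.        ,  0.        ,  1.        ]])}
```

View pics/top0.png

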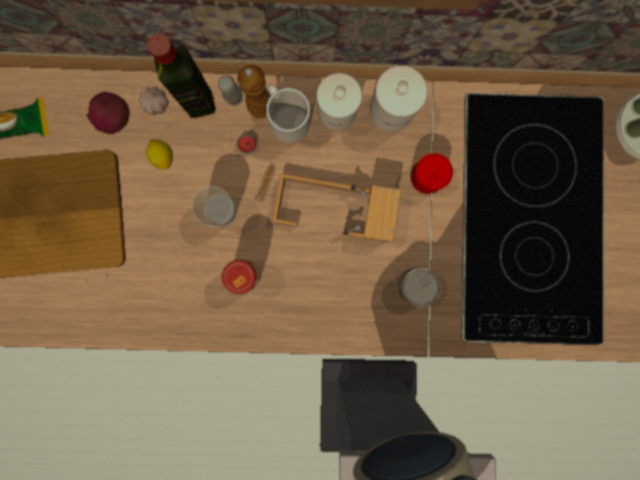

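View pics/scene0.png

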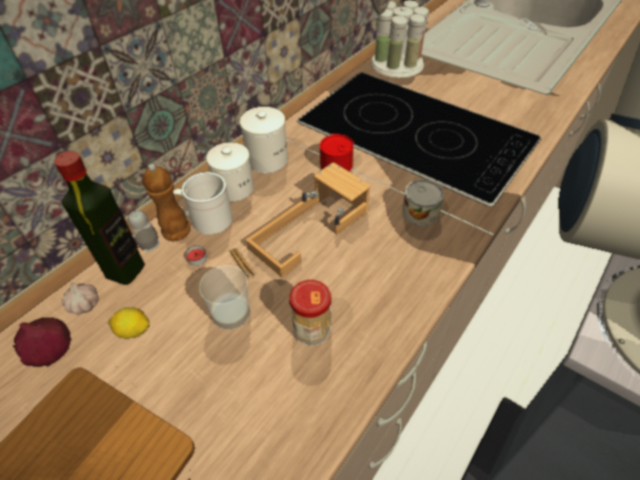

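Tin candidates:
- Grey-topped can with a fruit wrapper: top px (420,287), scene px (422,203). It fits the description (bare metal top, in front of the rack).
- Red can: top px (432,173), scene px (337,152). This is the excluded decoy.

The jar is at top px (239,277), the glass at (218,205) and the rack at about (275–400, 175–240) with its doorway facing the robot. Next I'll confirm with an enlarged crop.

Run:
```python
import cv2,numpy as np
t=cv2.imread("pics/top0.png");s=cv2.imread("pics/scene0.png")
a=cv2.resize(t[160:310,260:460],None,fx=4,fy=4,interpolation=cv2.INTER_CUBIC)
cv2.imwrite("pics/crop_top.png",a)
b=cv2.resize(s[130:280,240:440],None,fx=4,fy=4,interpolation=cv2.INTER_CUBIC)
cv2.imwrite("pics/crop_scene.png",b)
```

```text
(no output)
```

View pics/crop_top.png

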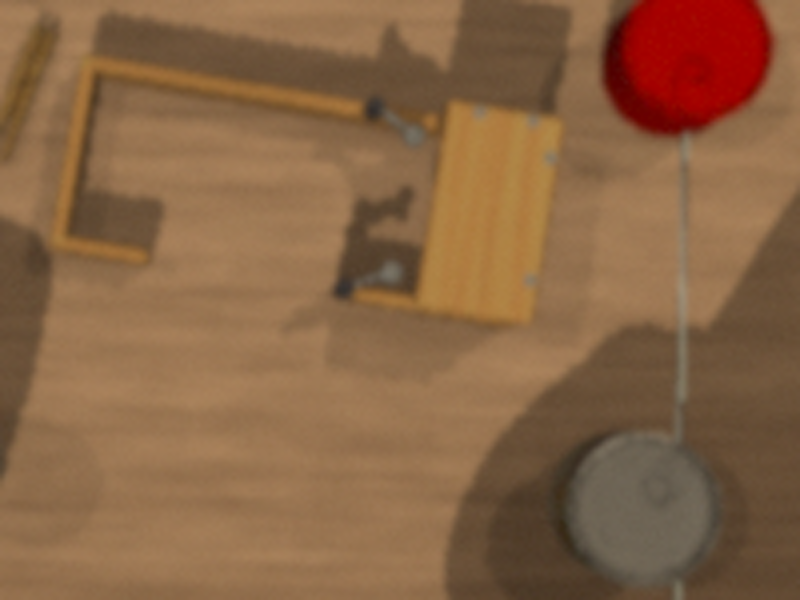

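View pics/crop_scene.png

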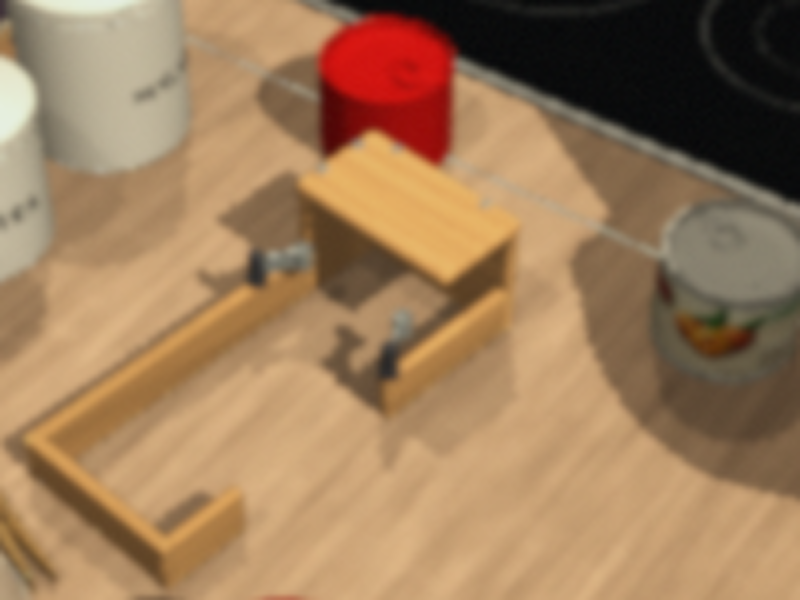

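Confirmed: the grey-topped can with the fruit wrapper (top px about (420,286)) is the tin, and the red one is not. The crop shows the rack rails, roof corners and clips clearly. Next I'll fit the rack pose and locate the objects.

```bash
cat > h.py <<'E'
import numpy as np,cv2
from bench import ctrl
def ray(n,u,v,z):
    p=ctrl.camera_params(n);T=p["pose"]
    d=T[:3,:3]@np.array([(u-p["cx"])/p["fx"],-(v-p["cy"])/p["fy"],-1]);o=T[:3,3]
    return (o+d*(z-o[2])/d[2])[:2]
def circ(img,c,r0,r1,s=4,h=40):
    x,y=c;g=cv2.cvtColor(img[y-h:y+h,x-h:x+h],cv2.COLOR_BGR2GRAY)
    g=cv2.GaussianBlur(cv2.resize(g,None,fx=s,fy=s,interpolation=cv2.INTER_CUBIC),(0,0),2)
    k=cv2.HoughCircles(g,cv2.HOUGH_GRADIENT,1.5,500,param1=60,param2=15,minRadius=int(r0*s),maxRadius=int(r1*s))
    if k is None:return None
    a,b,r=k[0,0];return x-h+(a+.5)/s-.5,y-h+(b+.5)/s-.5,r/s
E
python3 - <<'E'
from h import *
t=cv2.imread("pics/top0.png")
C=lambda a,b,o:(o[0]+(a+.5)/4-.5,o[1]+(b+.5)/4-.5)
M=[]
for n,o,L in (("top",(260,160),[(90,57,100,98,30),(53,245,0,98,30),(148,262,0,47,30),(449,100,100,-84,74),(564,120,100,-142,74),(532,323,0,-142,74),(416,306,0,-84,74)]),
  ("scene",(240,130),[(25,438,100,98,30),(165,545,0,98,30),(240,490,0,47,30),(447,270,0,-84,74),(517,218,0,-142,74),(300,182,100,-84,74),(373,130,100,-142,74)])):
    P=np.array([ray(n,*C(a,b,o),z/1e3) for a,b,_,_,z in L]);Q=np.array([(x/1e3,y/1e3) for _,_,x,y,_ in L])
    M.append((P,Q))
def fit(P,Q):
    H=(Q-Q.mean(0)).T@(P-P.mean(0));th=np.arctan2(H[0,1]-H[1,0],H[0,0]+H[1,1])
    R=np.array([[np.cos(th),-np.sin(th)],[np.sin(th),np.cos(th)]]);o=P.mean(0)-R@Q.mean(0)
    print(np.degrees(th).round(2),o.round(4),'\n',((P-(Q@R.T+o))*1e3).round(1).tolist());return R,o
for P,Q in M: fit(P,Q)
R,o=fit(*[np.vstack([m[i] for m in M]) for i in(0,1)])
for nm,c,r0,r1,z in(("tin",(420,287),16,22,.058),("jar",(239,277),13,20,.1),("glass",(218,205),14,26,.0)):
    k=circ(t,c,r0,r1)
    if k:
        p=ray("top",*k[:2],z);print(nm,np.round(k,1),p.round(4),"rack",((p-o)@R*1e3).round(1),"diam", (2e3*k[2]*(.9626-z)/465).round(1))
p=ray("scene",*C(733,255,(240,130)),.058);print("tin scene",p.round(4))
E
```

```text
-8.22 [0.6045 0.2125] 
 [[-2.5, -3.3], [1.0, -2.0], [1.1, 0.6], [-0.1, 0.7], [0.2, 2.5], [1.0, 1.5], [-0.8, -0.1]]
-7.98 [0.6048 0.2143] 
 [[-2.6, 0.2], [2.1, -3.4], [2.1, 2.3], [0.9, -4.6], [2.0, 2.6], [-3.3, -0.3], [-1.1, 3.3]]
-8.1 [0.6046 0.2134] 
 [[-2.5, -4.4], [1.0, -2.9], [1.1, -0.3], [-0.4, -0.3], [-0.3, 1.4], [0.5, 0.7], [-1.1, -0.9], [-2.6, 1.3], [2.1, -2.5], [2.1, 3.2], [1.2, -3.8], [2.5, 3.4], [-3.0, 0.8], [-0.6, 4.4]]
tin [422.2 285.8  19.9] [0.4992 0.0113] rack [ -75.9 -214.9] diam 77.6
tin scene [0.496  0.0216]
```

```bash
cat >> h.py <<'E'
th=np.radians(-8.1);R2=np.array([[np.cos(th),-np.sin(th)],[np.sin(th),np.cos(th)]]);O=np.array([.6046,.2132])
def W(x,y,z): return np.r_[O+R2@[x/1e3,y/1e3],z/1e3]
def rk(p): return ((np.asarray(p)[:2]-O)@R2*1e3).round(1)
def ori(d,pos):   # tool x along +-d (rack frame), pointing down; nearest joints
    best=None
    for s in(1,-1):
        x=np.r_[R2@(s*np.array(d,float)),0];z=np.array([0,0,-1.]);M=np.column_stack([x,np.cross(z,x),z])
        q=ctrl.ik(pos,M)
        if q is not None:
            c=np.abs(np.array(q)-ctrl.current_q()).max()
            if best is None or c<best[0]:best=(c,M)
    return best[1]
E
python3 - <<'E'
from h import *
for n,a in(("jar",(239,277,.1)),("glass base",(219,210,0.)),("tin eye",(420.4,286.6,.058))):
    p=ray("top",*a);print(n,p.round(3),rk(p))
tin=rk([.4985,.0155]);print(tin)
s=W(tin[0],tin[1]-65,150);M=ori([0,1],s)
ctrl.command_gripper(.55)
ctrl.goto(s,M);ctrl.move_l(W(tin[0],tin[1]-65,28),vel=.1)
print(ctrl.current_t(),rk(ctrl.current_tool_pos()),ctrl.current_tool_pos())
cv2.imwrite("pics/s1.png",cv2.resize(ctrl.read_camera("scene")[80:280,300:560],None,fx=3,fy=3))
print(ctrl.current_contact_force())
E
```

```text
jar [0.508 0.36 ] [-116.2  132.2]
glass base [0.641 0.422] [  6.8 212. ]
tin eye [0.498 0.015] [ -78.  -211.5]
[ -77.2 -210.7]
4.3583 [ -76.9 -275.8] [ 0.48966022 -0.04897534  0.02846052]
[ 0.33721899 -0.08785658  0.04713462]
```

View pics/s1.png

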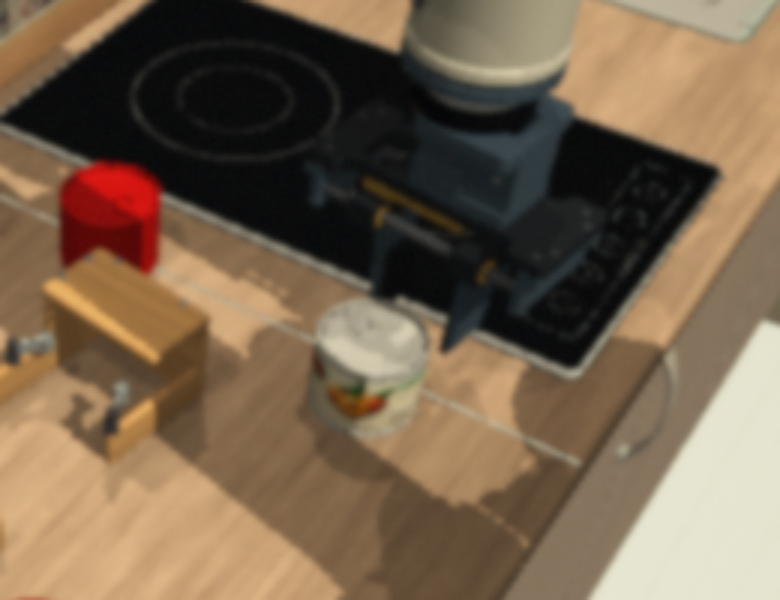

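The open fingers are lowered right behind the tin (tin at crop px (370,365), fingers about (380,265) and (460,310)), and the tin is undisturbed. Now I push it left.

Run:
```python
from h import *
ctrl.move_l(W(-77,-46,28),vel=.07)
print(ctrl.current_t(),rk(ctrl.current_tool_pos()),ctrl.current_contact_force())
ctrl.move_l(W(-77,-75,28),vel=.1)
ctrl.move_l(W(-77,-75,130),vel=.2)
p=W(-150,0,130);M=ori([1,0],p);ctrl.goto(p,M)
print(ctrl.current_t())
im=ctrl.read_camera("top");cv2.imwrite("pics/t1raw.png",im)
cv2.imwrite("pics/t1.png",cv2.resize(im[160:310,210:410],None,fx=4,fy=4,interpolation=cv2.INTER_CUBIC))
```

```text
7.8417 [-77.  -46.1] [ 0.52343907  0.3832329  -0.72713827]
10.2417
```

View pics/t1.png

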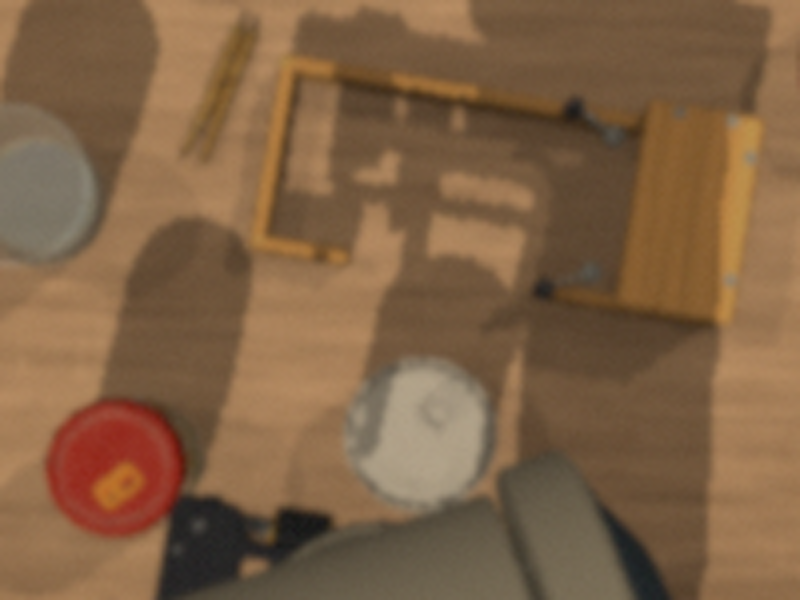

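The tin now stands in front of the doorway (crop centre (420,430), px about (314.6,267)). The jar (115,467) and glass (45,190) are untouched.

Run:
```python
from h import *
im=cv2.imread("pics/t1raw.png")
tin=rk(ray("top",314.7,267.1,.058));print("tin",tin, circ(im,(315,267),17,21))
jr=rk(ray("top",238.4,276.4,.1));print("jar",jr)
y=float(np.clip(tin[1],-12,12))
ctrl.move_l(W(-150,y,130),vel=.1)
ctrl.move_l(W(-150,y,29),vel=.12)
print(ctrl.current_contact_force())
ctrl.move_l(W(-100,y*.5,29),vel=.07)
hit=ctrl.move_l(W(5,0,29),vel=.06,contact_N=15)
print(hit,ctrl.current_t(),rk(ctrl.current_tool_pos()),ctrl.current_contact_force())
im=ctrl.read_camera("scene");cv2.imwrite("pics/s2.png",cv2.resize(im[130:330,200:440],None,fx=3,fy=3,interpolation=cv2.INTER_CUBIC))
```

```text
tin [-75.3  -2.7] None
jar [-115.3  133.5]
[-0.96164448  0.70029307  0.20006487]
False 14.3 [4.9 0. ] [-0.92832144  0.41562968  0.18589467]
```

View pics/s2.png

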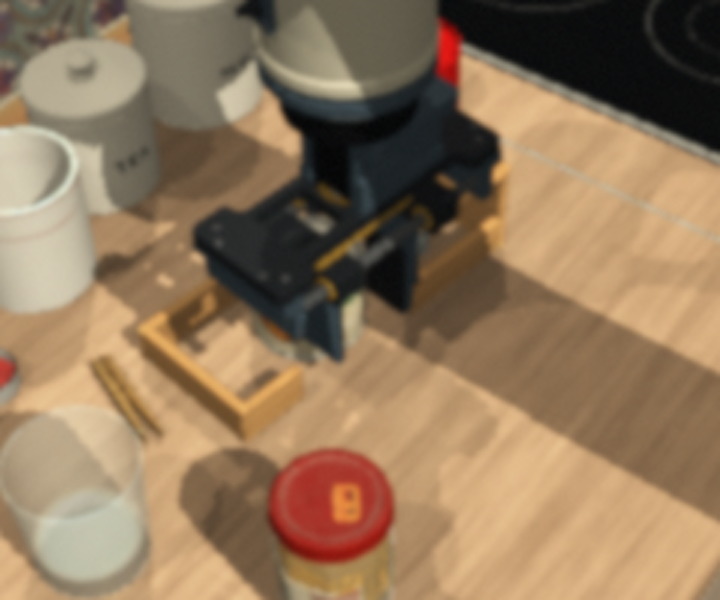

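The tin is in the channel through the doorway (crop px (300,330)), between the cradle fingers. The jar and glass are untouched. I'll nudge it 2 mm further, back off, and check.

Run:
```python
from h import *
ctrl.move_l(W(7.5,0,29),vel=.03,contact_N=12)
ctrl.move_l(W(-45,0,29),vel=.15)
ctrl.move_l(W(-45,0,130),vel=.2)
ctrl.command_gripper(0)
ctrl.move_l(W(-60,60,130),vel=.2)
print(ctrl.current_t())
a=ctrl.read_camera("top");b=ctrl.read_camera("scene");cv2.imwrite("pics/t2raw.png",a)
f=lambda i:cv2.resize(i,(400,400),interpolation=cv2.INTER_CUBIC)
cv2.imwrite("pics/c2.png",np.hstack([f(a[150:290,270:410]),f(b[130:300,220:390])]))
```

```text
17.0667
```

View pics/c2.png

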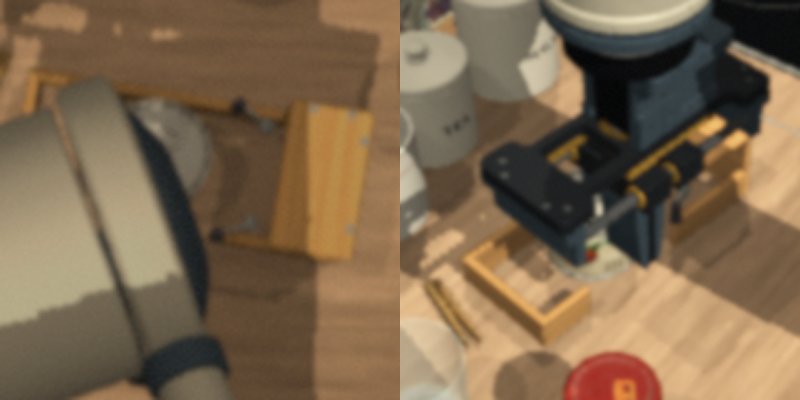

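The top half shows the tin inside the channel (right edge at px about (343.5,201), its far edge close to the back rail). Next I'll check the gripper state and tin position numerically.

Run:
```python
from h import *
print(ctrl.current_tool_pos(),rk(ctrl.current_tool_pos()),ctrl.current_grip_width(),ctrl.current_contact_force(),ctrl.current_grasp_force())
print("right edge",rk(ray("top",343.5,202,.058)),"back edge",rk(ray("top",325.5,184,.058)))
```

```text
[0.55361303 0.28057509 0.12993881] [-60.   59.5] 0.004883271417088929 [-0.89887422 -0.64524722  0.35713178] 0.0
right edge [ 59.3 -36.7] back edge [88.2  3.9]
```

The tin is at about (50,1) in the rack frame, which is rack_corner. The gripper is shut at z 130. Now the sideways push.

Run:
```python
from h import *
ctrl.move_l(W(50,64,130),vel=.15)
print("down hit",ctrl.move_l(W(50,64,32),vel=.1,contact_N=8),ctrl.current_tool_pos()[2])
def push(y,v,c):
    h=ctrl.move_l(W(50,y,32),vel=v,contact_N=c)
    print(y,h,ctrl.current_t(),rk(ctrl.current_tool_pos()),ctrl.current_contact_force().round(1));return h
if not push(-25,.06,25): push(-50,.03,22)
```

```text
down hit False 0.03277037471765322
-25 False 20.8167 [ 50.2 -25. ] [1.3 6.9 2.5]
-50 True 21.55 [ 50.5 -46.2] [0.4 6.8 1.4]
```

Run:
```python
from h import *
h=ctrl.move_l(W(50,-54,32),vel=.015,contact_N=18)
print(h,rk(ctrl.current_tool_pos()),ctrl.current_contact_force().round(1))
ctrl.move_l(W(50,0,32),vel=.1);ctrl.move_l(W(50,0,130),vel=.2)
ctrl.move_l(W(-180,0,200),vel=.25)
print(ctrl.current_t(),ctrl.current_contact_force().round(1))
a=ctrl.read_camera("top");b=ctrl.read_camera("scene");cv2.imwrite("pics/t3raw.png",a)
f=lambda i:cv2.resize(i,(400,400),interpolation=cv2.INTER_CUBIC)
cv2.imwrite("pics/c3.png",np.hstack([f(a[150:290,270:410]),f(b[140:270,260:390])]))
```

```text
True [ 50.6 -46.1] [1.  4.4 2.8]
24.2 [0.6 0.1 0.2]
```

View pics/c3.png

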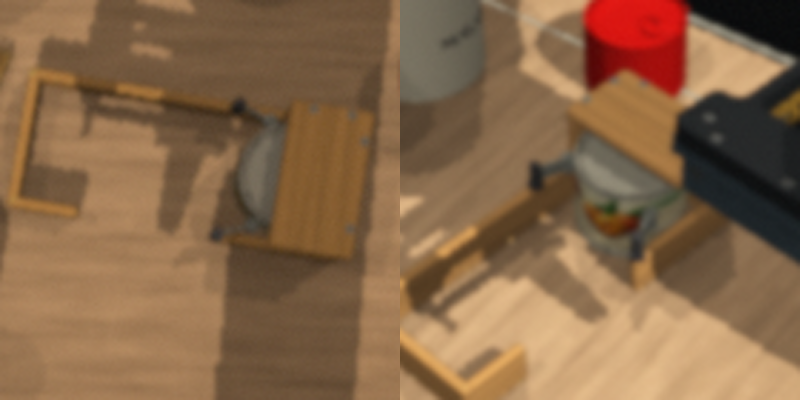

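The tin is under the roof with both clip leaves resting on its near side (near edge at top px about (353.3,213)). I'll check how far it protrudes, then sign off.

Run:
```python
from h import *
e=rk(ray("top",353.3,213,.058));r=rk(ray("top",270+284/2.857,213,.074));print(e,r,"protrusion",e[1]-r[1])
if 22<e[1]-r[1]<30 and abs(e[1]+58)<4:
    ctrl.sleep(.5);ctrl.sign_off();print("signed",ctrl.current_t())
```

```text
[ 41.3 -59.1] [ 44.8 -88.5] protrusion 29.4
the job is handed in; nothing more can be done
the job is handed in; nothing more can be done
```

The tin is in the rack against the end wall, under the roof with both clips closed on it, the jar and glass were left standing untouched, and I handed the job in at about 25 s.

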